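Clip the check weight into the sprung snap hook

TASK

Take the check weight by its blue grip block and press the side of its steel link gently against the brass gate of the snap hook until the gate gives way inward, the link passes in and the gate snaps shut behind it. Then tug the link toward the hook's closed front end until the sprung stem has come out about 7 mm (about 8 N), to prove it is caught, ease off, lower the weight until it hangs from the hook and let go. Never press or pull on the hook harder than 25 N, and leave the other things where they are.

Things in the scene. Friction and masses are not known exactly. Their poses are not given: they have to be found in the camera images.
- weight: Loose steel check weight, 0.16 to 0.26 kg. Origin under its centre, z up. Round foot 40 mm across, 34 mm high; on it an upright closed link of 4.5 mm round bar in the weight's y-z plane: hole 32 mm wide (y) and 44 mm high (z 37 to 81 mm), ends half round, straight side bars with axes at y = +-18.25 mm, z 53 to 65 mm. A thin neck (z 83 to 93 mm) carries the grip block. Same from front and back.
- weight_grip (a point): Centre of the weight's blue grip block (20 x 20 x 30 mm), 108 mm above its underside; axes as the weight's.
- weight_eye (a point): Centre of the hole of the weight's link, 59.25 mm above its underside; axes as the weight's.
- snap_stand: Fixed stand: grey base 85 x 120 x 14 mm, post, aluminium clamp head (34 x 40 mm, top 144 mm up). Origin under the base's centre, on the table, z up. The clamp grips a dark barrel, 21 mm thick, level along the stand's x at y = 0, z = 125 mm; from its -x end a sprung stem carries the snap hook, which points to the stand's -x. The barrel itself does not yield.
- front_mid (a point): Reference point fixed to the stand, axes as the stand's: where the bar axis of the hook's front bend lies with the barrel at mid setting (123 mm from the stand's origin toward -x, 125 mm up, y = 0). The barrel is clamped up to 15 mm farther out or in, unreported, so the real front bend lies within 15 mm of this along x: find it by touch or sight.
- gap_mid (a point): As front_mid, for the entry gap (gate line y = -16 mm): always 16.2 mm behind (+x of) the real front bend's bar axis. There fixed nose end and gate tip, both round, meet in a shallow V. The link, lying across the hook (its y along the stand's y), must press inward (+y) with a side bar at the gap or up to 3 mm behind it; farther back the gate hits its stop, on the nose it is rigid.
- hinge_mid (a point): As front_mid, for the gate's hinge: always 58 mm behind the front bend's bar axis. The hook is a level oblong loop of 6 mm round bar, all bar axes 125 mm above the table: plain spine on y = +16 mm, front bend straight over y = -3 to +3 mm, nose and brass gate on y = -16 mm; 26 mm clear inside. The gate runs from the hinge to the gap.
- gate (a joint): Brass gate, rad: 0 shut, grows as it swings inward (+y), stop at 0.45. A spring shuts it: about 1.8 N at its tip to start, 4.8 N at the stop. The link's side bar gets past the tip at about 0.1 to 0.45 rad, when the bar has gone in 6 to 18 mm, sooner the nearer to the gap's centre.
- stem (a joint): Spring travel of the stem, m: 0 at rest, positive pulled out of the barrel toward the stand's -x (stop at 0.014), negative pushed in (stop at -0.006). 1.2 N per mm each way; the hook moves with it.
- dropper: Bystander: amber dropper bottle 31 x 31 x 91 mm, loose; origin under its centre.
- petri: Bystander: clear round dish 64 x 64 x 16 mm, loose; origin under its centre.
- vial_d: Bystander: small vial with red cap 23 x 23 x 54 mm, loose; origin under its centre.
- card_box: Bystander: white card box 100 x 72 x 28 mm, loose; origin under its centre.
Mind the look-alikes: they are no part of the job. What is shaped like the weight but purple is not meant.

How it is judged:
On the way, in this order (a step that is already met when the one before it is completed fails the run):
1. the weight's link presses the gate inward (gate past 0.08 rad, link touching the hook) (value of joint gate above 0.08 rad and contact force between weight and snap_stand above 0.5 N and x of weight_eye in the frame of snap_stand between -0.15 and -0.035 m and y of weight_eye in the frame of snap_stand between -0.05 and 0.032 m).
2. the gate has snapped shut with the link inside the hook (gate under 0.06 rad, hook level with the link's hole, link's centre within 32 mm of the hook's middle line) (value of joint gate below 0.06 rad and x of weight_eye in the frame of snap_stand between -0.15 and -0.035 m and y of weight_eye in the frame of snap_stand between -0.032 and 0.032 m and height (world z) of weight_eye between 0.095 and 0.155 m), for 0.1 s.
3. the link is tugged toward the hook's front end: stem pulled out more than 4 mm with the gate shut (value of joint stem above 0.004 m and value of joint gate below 0.06 rad and contact force between weight and snap_stand above 3 N and x of weight_eye in the frame of snap_stand between -0.15 and -0.035 m and y of weight_eye in the frame of snap_stand between -0.032 and 0.032 m), for 0.1 s.
At the end, for the whole second after the job is handed in: The weight hangs by its link from the snap hook, let go: centre of the link's hole 88 to 122 mm above the table, within 32 mm of the hook's middle line and 35 to 150 mm in front of the stand's centre, tilted under 0.3 rad, nearly still (0.04 m/s, 0.6 rad/s); gate under 0.06 rad, stem under 2 mm (value of joint gate below 0.06 rad and x of weight_eye in the frame of snap_stand between -0.15 and -0.035 m and y of weight_eye in the frame of snap_stand between -0.032 and 0.032 m and height (world z) of weight_eye between 0.088 and 0.122 m and angle between weight's own z axis and vertical below 0.3 rad and linear speed of weight below 0.04 m/s and angular speed of weight below 0.6 rad/s and value of joint stem below 0.002 m); the robot touches nothing.
It fails at once if the weight presses or pulls on the hook or stand with more than 25 N (contact force between weight and snap_stand above 25 N).
It fails at once if the robot itself bears on the hook or stand with more than 25 N (contact force between any of the fingers, the arm and snap_stand above 25 N).
It fails at once if a bystander is moved by more than 30 mm (distance of any of dropper, petri, vial_d, card_box from where it was at the start of the episode above 0.03 m).
It also fails if it takes over 58 s, if anything falls off the work surface, if the arm or the gripper's body presses on something with over 40 N, if the wrist force passes 120 N, or if a joint passes its speed limit or range.

ROBOT

A 6-joint arm with a two-finger parallel gripper is mounted at the origin on the work surface; the furniture and walls round the work are solid. World frame = base frame: x ahead of the robot, y to its left, z up, the work surface at z = 0. Lengths are in m, angles in rad, forces in N, time in s.
With the tool pointing down it reaches from about 0.35 to 0.775 m from the base axis. Payload 5.5 kg.
Tool frame: the origin (TCP) lies at the very end of the fingers, on their centre line; the grasp point (between the pads) lies r.hold_point_z behind it (r.hold_point_z is the distance from the TCP to the grasp point, in m); y points along the fingers, x is the direction in which the jaws open and shut, and the axes are right-handed (so a half turn about y gives the same grasp; the last joint's range is limited). The gripper opens to 85 mm and grips with 20 to 120 N. Pads are 22 mm wide; open, the fingers measure 114 mm over their backs; the gripper's body (76 mm by 85 mm) begins 54 mm behind the grasp point. The pads swing forward as they close: fully open they stand 13 mm farther back than shut.
Start: joints at [-1.303, 0.313, 0.046, 1.304, 0, 1.431], TCP at [0.228, -0.528, 0.231] pointing down, gripper open.
Joint ranges: [-2.76, 2.76], [-0.86, 1.69], [-1.03, 1.26], [-2.2, 2.34], [-1.47, 1.5], [-3.14, 3.14]. Speed limits (rad/s): [2.57, 2.57, 3.14, 3.14, 3.14, 3.14].

INTERFACE

Orientations are given as a 3x3 rotation matrix whose columns are the frame's x, y, z axes.
In Python, from rig import read_state, viewer, workorder, r gives the robot as it stands. The module is installed in compiled form; this text tells all that it offers.
- The arm moves only by the tool send_rows, never from a script. Its argument "series" is a list of rows, each a list of 5 numbers: the shift along the tool's x, y, z in mm, then the turn about the tool's y in rad, then the finger opening in mm, from 0 to 85.4. In form: [[x, y, z, spin, grip], ...]. A call has 1 to 10 rows; each row is the pose to reach, as a shift and turn from the pose commanded when the call began, along the tool's axes at that moment; what a row does not reach only later rows make up. A row lasts 1/12 s, in which the tool goes at most 41.7 mm and 7.16 degrees, less where a joint would pass 70% of its speed; a pose out of reach is approached as far as the arm can. A call with a gripper value outside its range is refused whole. The fingers move at their own pace and stop on an object; "squeeze" is the grip in N (left out, the last holds). Time passes only in rows, so rows that repeat a pose let the fingers close. It gives the time, the measured TCP pose, the force and the opening at its end, in the units of the state.
- read_state(): the state, without advancing time (a new reading comes with each control period).
- viewer.snapshot(name): name is "side" or "top" or "wrist"; returns a dict with "image" (480x640x3 uint8, red, green, blue), "vfov" (degrees; the focal length in pixels is half the picture's height over the tangent of half this angle, whatever the lens; pixels are square), "cx", "cy" (the principal point, pixels), "rvec" (rotation vector, rad) and "tvec" (3), from world to camera coordinates, as OpenCV has them. Camera axes: x right, y down, z forward; pixel columns grow to the right and rows downward; lengths in m; the calibration is good to about 2 mm. A picture is of the moment at which its call begins. There is no depth.
- workorder.finish_job(): hands the job in, once; it reports no verdict.
The state is a dict: "t": time; "q": joint angles; "joint_vel": joint speeds; "joint_efforts": joint torques, N m; "tool_pos": TCP position; "orientation": TCP orientation; "wrist_force": force on the tool from outside, world axes, zero at the start; "ft_torque": the same for the moment, N m; "gripper_width": finger opening in m.
Only numpy, scipy, OpenCV 4.12 (cv2) and the standard library are available. Lean on these libraries where they do the work, as an engineer would, in place of code of your own. Each camera call takes 0.05 s, during which the arm holds its last target.

## Working session

There is one attempt and no reset: what is moved stays moved. The work goes in short steps, Python scripts to look and compute and a tool call to move; the robot and the scene stay as the last step left them, time stands still between calls to the robot, and variables do not carry over. Pictures are saved under pics/ and viewed, and the job is handed in when it is done.

Besides the shell and the picture viewer there is one more tool, called after "Request:" by a JSON object that holds its "method" and its "body", one argument or row to a line. send_rows: Moves the arm, as the interface text tells. Its arguments: {"type":"object","properties":{"series":{"type":"array","items":{"type":"array","items":{"type":"number"}}},"squeeze":{"type":"number"}},"required":["series"]}

```bash
mkdir -p pics
cat > h.py <<'E'
import numpy as np, cv2
from rig import read_state, viewer, workorder, r
def snap(n,fn):
    s=viewer.snapshot(n); cv2.imwrite('pics/'+fn,s['image'][:,:,::-1]); return s
def cam(s):
    f=240/np.tan(np.radians(s['vfov'])/2); R=cv2.Rodrigues(np.array(s['rvec'],float))[0]; t=np.array(s['tvec'],float).ravel()
    return f,R,t
def ray(s,u,v):
    f,R,t=cam(s); d=R.T@np.array([(u-s['cx'])/f,(v-s['cy'])/f,1]); return -R.T@t,d/np.linalg.norm(d)
def plane(s,u,v,z):
    o,d=ray(s,u,v); return o+d*(z-o[2])/d[2]
def proj(s,p):
    f,R,t=cam(s); c=R@np.array(p,float)+t; return np.array([s['cx']+f*c[0]/c[2],s['cy']+f*c[1]/c[2]])
def tri(s1,p1,s2,p2):
    o1,d1=ray(s1,*p1);o2,d2=ray(s2,*p2)
    A=np.stack([d1,-d2],1);x=np.linalg.lstsq(A,o2-o1,rcond=None)[0]
    a=o1+x[0]*d1;b=o2+x[1]*d2;return (a+b)/2,np.linalg.norm(a-b)
E
python3 - <<'E'
from h import *
import pickle
S={}
for n in ['top','side','wrist']:
    S[n]=snap(n,n+'0.png'); print(n,S[n]['vfov'],S[n]['cx'],S[n]['cy'],-cam(S[n])[1].T@cam(S[n])[2])
pickle.dump(S,open('s0.pkl','wb'))
st=read_state(); print(st, r.hold_point_z)
E
```

```text
top 43.08189285823886 315.02792457587066 243.8285957013398 [ 0.32604637 -0.02540267  1.32754133]
side 56.747319541573916 316.70414020085997 236.80142157531753 [0.4462482  0.75749699 0.72622571]
wrist 61.09233756333581 318.4587045801164 236.87999485333648 [ 0.30455161 -0.49544104  0.37390032]
{'t': 0.15, 'q': array([-1.30258792e+00,  3.13844115e-01,  4.52991987e-02,  1.30358227e+00,
        1.69094911e-05,  1.43122399e+00]), 'joint_vel': array([-0.0016999 , -0.00109819,  0.00485987, -0.00024339, -0.00013284,
       -0.00139968]), 'joint_efforts': array([ 1.31395140e-03, -4.81065667e+01,  2.98814714e+01,  1.40262689e-02,
       -9.00942587e-05,  9.65467876e-06]), 'tool_pos': array([ 0.22794764, -0.52751139,  0.23062871]), 'orientation': array([[ 3.96572797e-01, -3.36377141e-04,  9.18003215e-01],
       [-9.18002334e-01,  1.28775337e-03,  3.96572889e-01],
       [-1.31555979e-03, -9.99999114e-01,  2.01892955e-04]]), 'wrist_force': array([ 0.66776323, -0.26204594, -0.1191351 ]), 'ft_torque': array([-0.03922128,  0.01086522,  0.05274292]), 'gripper_width': 0.08522465089871659} 0.0187
```

View images.

View pics/top0.png

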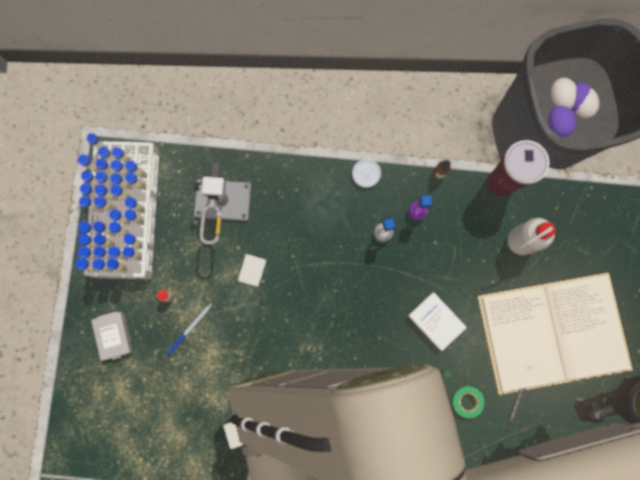

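View pics/side0.png

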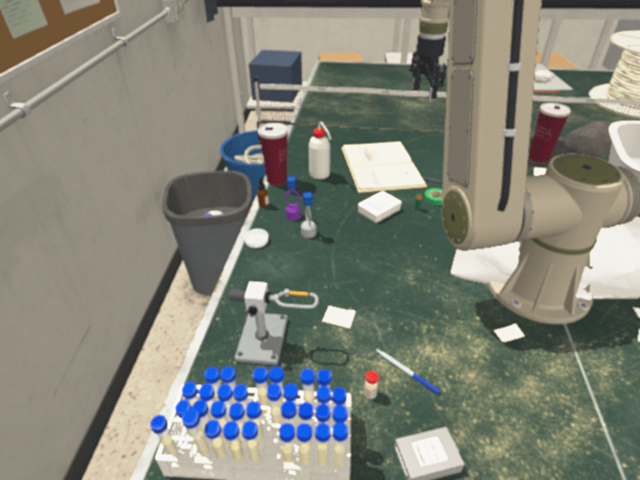

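View pics/wrist0.png

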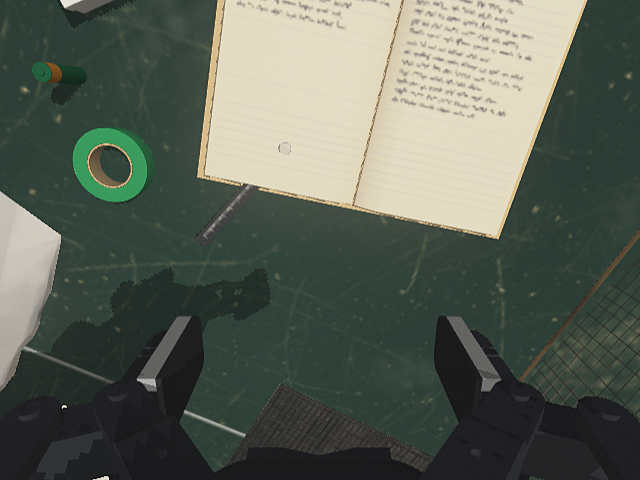

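Run:
```python
import cv2,numpy as np
t=cv2.imread('pics/top0.png');s=cv2.imread('pics/side0.png')
a=cv2.resize(t[180:260,350:450],(400,320),interpolation=2); b=cv2.resize(s[160:250,240:340],(400,360),interpolation=2)
c=cv2.resize(t[160:290,180:280],(307,400),interpolation=2);d=cv2.resize(s[270:370,220:340],(480,400),interpolation=2)
o=np.zeros((600,800,3),np.uint8);
o[:240,:300]=cv2.resize(a,(300,240));o[:270,300:600]=cv2.resize(b,(300,270))
c=cv2.resize(c,(246,320));o[280:600,:246]=c; o[280:600,260:644]=cv2.resize(d,(384,320))
cv2.imwrite('pics/crop0.png',o)
```

```text
(no output)
```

View pics/crop0.png

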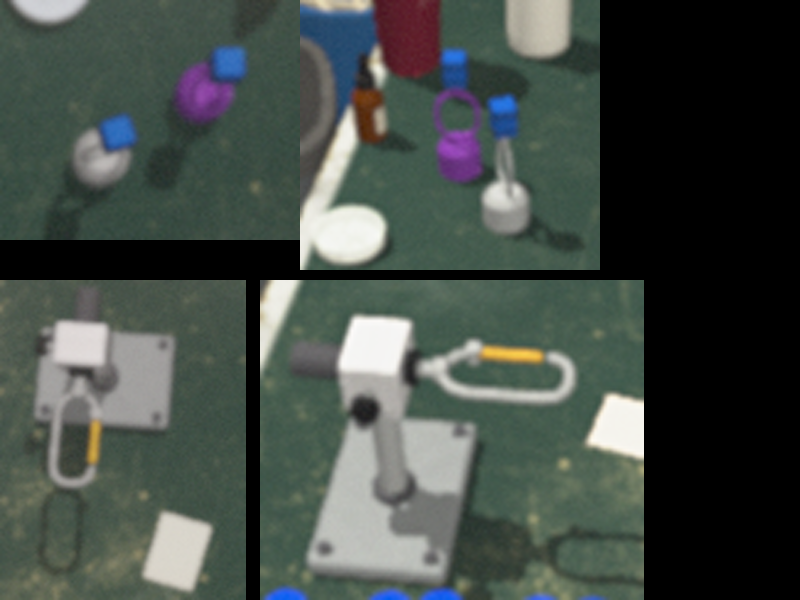

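```bash
cat > m.py <<'E'
from h import *
import pickle
S=pickle.load(open('s0.pkl','rb'))
def blob(s,lo,hi,box):
    h=cv2.cvtColor(s['image'],cv2.COLOR_RGB2HSV); x0,y0,x1,y1=box
    m=np.zeros(h.shape[:2],np.uint8); m[y0:y1,x0:x1]=cv2.inRange(h,lo,hi)[y0:y1,x0:x1]
    n,l,st,c=cv2.connectedComponentsWithStats(m); i=1+np.argmax(st[1:,4]); return c[i],st[i],(l==i).astype(np.uint8)
E
python3 - <<'E'
from m import *
T,D=S['top'],S['side']
B=((100,150,80),(125,255,255))
for nm,bt,bs in [('weight',(370,215,400,245),(300,190,318,212)),('purple',(415,190,440,208),(283,172,300,192))]:
    a,sa,_=blob(T,*B,bt); b,sb,_=blob(D,*B,bs); print(nm,a,sa,b,sb,tri(T,a,D,b))
O=((15,150,150),(30,255,255))
a,sa,_=blob(T,*O,(190,180,240,250)); b,sb,_=blob(D,*O,(270,280,325,310)); print('gate',a,sa,b,sb,tri(T,a,D,b), plane(T,*a,.125))
# gate strip ends in each at z=.125
for s,bx in((T,(190,180,240,250)),(D,(270,280,325,310))):
    _,_,m=blob(s,*O,bx); ys,xs=np.nonzero(m); p=np.stack([xs,ys],1).astype(float); c=p.mean(0); u=np.linalg.svd(p-c)[2][0]; q=(p-c)@u
    for k in(q.min(),q.max()): print('end',c+k*u,plane(s,*(c+k*u),.125))
for nm,uv,z in [('dropper',(443,170),.045),('petri',(366,174),.01),('vial',(163,296),.054),('box',(437,321),.028)]:
    print(nm,plane(T,*uv,z))
E
```

```text
weight [388.92857143 223.60204082] [384 218  11  12  98] [307.41284404 197.67889908] [303 191  10  14 109] (array([ 0.53839377, -0.17079624,  0.11067062]), np.float64(0.002330183733730177))
purple [425.83962264 200.9245283 ] [421 196  11  11 106] [291.13461538 182.27884615] [287 176   9  13 104] (array([ 0.58786812, -0.24631491,  0.10778436]), np.float64(0.002055583841065521))
gate [217.70212766 226.08510638] [216 218   4  16  47] [298.45614035 292.9122807 ] [290 291  18   5  57] (array([0.52450448, 0.17403902, 0.12486406]), np.float64(0.0011574137114410126)) [0.52389588 0.17401816 0.125     ]
end [218.58024786 217.95466509] [0.5404771  0.17300895 0.125     ]
end [216.94427661 233.10198565] [0.50963519 0.17488613 0.125     ]
end [289.97745453 292.32610929] [0.54114664 0.17346583 0.125     ]
end [307.0341994  293.50532225] [0.5088593  0.17467043 0.125     ]
dropper [ 0.67164689 -0.29497971  0.045     ]
petri [ 0.66789011 -0.13114157  0.01      ]
vial [0.38490331 0.29331595 0.054     ]
box [ 0.34698196 -0.28409143  0.028     ]
```

Run:
```python
import cv2
t=cv2.imread('pics/top0.png');s=cv2.imread('pics/side0.png')
cv2.imwrite('pics/st_top.png',cv2.resize(t[160:280,180:270],(600*90//120,600),interpolation=cv2.INTER_CUBIC))
cv2.imwrite('pics/st_side.png',cv2.resize(s[270:370,220:340],(720,600),interpolation=cv2.INTER_CUBIC))
```

```text
(no output)
```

View pics/st_top.png

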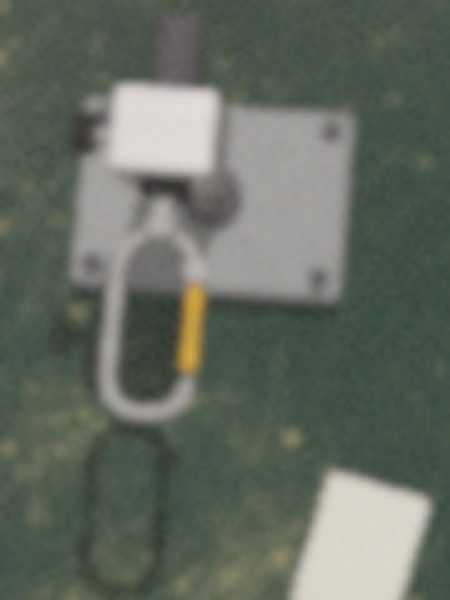

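View pics/st_side.png

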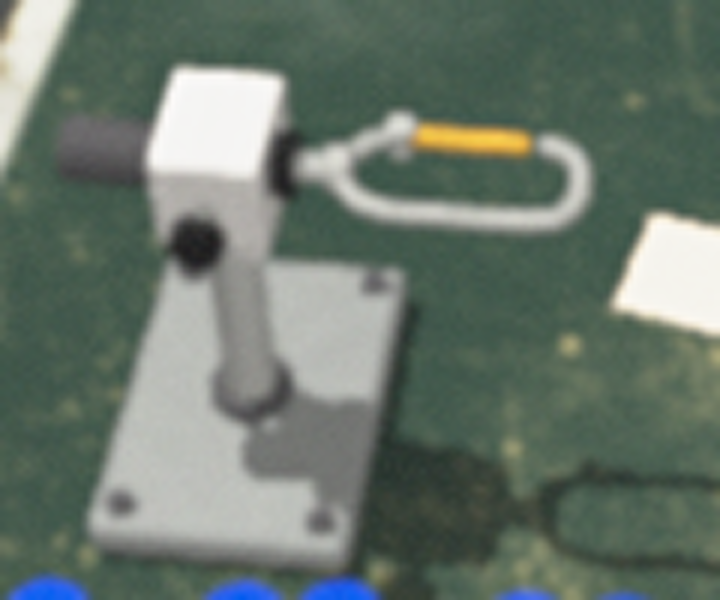

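Two candidates have a blue grip block. The steel one is at top (384,232) / side (308,230), and the purple one at top (419,210) / side (293,213). The enlarged crop shows the first with a plain steel foot and link, so it is the one meant and the purple one is the decoy. The hook points toward the robot with its brass gate on the −y side. I'll hover near the weight for a close wrist view.

Request:
{"method": "send_rows", "body": {
  "series": [
    [-131,0,396,-1.16,85],
    [-131,0,396,-1.16,85],
    [-131,0,396,-1.16,85],
    [-131,0,396,-1.16,85],
    [-131,0,396,-1.16,85],
    [-131,0,396,-1.16,85],
    [-131,0,396,-1.16,85],
    [-131,0,396,-1.16,85],
    [-131,0,396,-1.16,85],
    [-131,0,396,-1.16,85]
  ]
}}

```text
t: 0.98
tool_pos: [0.5404, -0.2491, 0.2311]
orientation: [[1.0, -0.0, -0.003], [0.003, 0.0, 1.0], [-0.0, -1.0, 0.0]]
wrist_force: [1.0, -1.2, -0.1]
gripper_width: 0.0852
```

Request:
{"method": "send_rows", "body": {
  "series": [
    [0,0,0,0,50],
    [0,0,0,0,50],
    [0,0,0,0,50]
  ]
}}

```text
t: 1.23
tool_pos: [0.5391, -0.2506, 0.2308]
orientation: [[1.0, -0.001, 0.002], [-0.002, 0.0, 1.0], [-0.001, -1.0, 0.0]]
wrist_force: [-0.2, 0.7, -0.7]
gripper_width: 0.0515
```

Run:
```python
from h import *
import pickle
S={'wrist':snap('wrist','w1.png'),'top':snap('top','t1.png')}
S['st']=read_state();pickle.dump(S,open('s1.pkl','wb'))
print(S['st']['t'],S['st']['tool_pos'],S['st']['orientation'],S['st']['q'],S['st']['wrist_force'],S['st']['gripper_width'])
```

```text
1.3333 [ 0.53839416 -0.2516939   0.23112949] [[ 9.99988524e-01 -6.32588963e-04  4.74892654e-03]
 [-4.74892791e-03 -6.67971106e-07  9.99988724e-01]
 [-6.32578658e-04 -9.99999800e-01 -3.67208282e-06]] [-5.72145300e-01  3.51888667e-01  1.00284988e-01  1.31972413e+00
 -3.43068628e-04  1.00340006e+00] [ 0.23162582 -0.52779499 -0.18531698] 0.04987469574469347
```

View pics/w1.png

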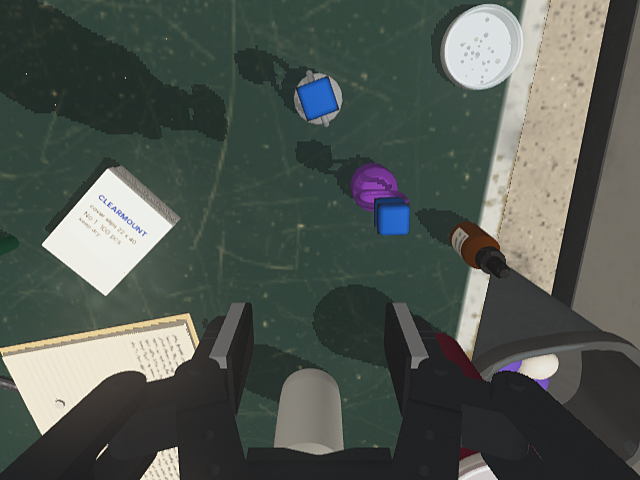

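View pics/t1.png

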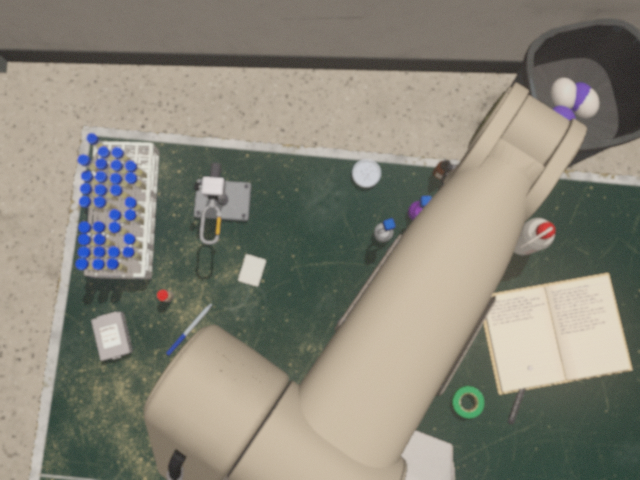

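Run:
```python
from m import *
S=pickle.load(open('s1.pkl','rb')); W=S['wrist']
c,st,m=blob(W,(100,150,60),(125,255,255),(280,60,360,140)); print(c,st)
# top face = brighter part
v=cv2.cvtColor(W['image'],cv2.COLOR_RGB2HSV)[:,:,2]; print(np.percentile(v[m>0],[5,25,50,75,95]))
cn=cv2.findContours(m,cv2.RETR_EXTERNAL,cv2.CHAIN_APPROX_NONE)[0][0]
for z in(.123,.115):
    P=np.array([plane(W,*p,z)[:2] for p in cn[:,0,:].astype(float)])
    rc=cv2.minAreaRect((P*1000).astype(np.float32)); print(z,rc)
a,b=plane(W,309,70,.06),plane(W,325,125,.06); print('link',a,b,np.degrees(np.arctan2(*(a-b)[1::-1])))
f,R,t=cam(W); print('cam',-R.T@t, R[2])
cv2.imwrite('pics/w1c.png',cv2.resize(W['image'][50:150,270:370,::-1],(600,600),interpolation=cv2.INTER_CUBIC))
```

```text
[317.13431542  98.30069324] [ 298   78   39   42 1154]
[122.95 172.   192.   195.   197.  ]
0.123 ((539.4859008789062, -168.17735290527344), (19.57428741455078, 19.42647933959961), 19.584110260009766)
0.115 ((539.4575805664062, -168.16183471679688), (20.197742462158203, 20.045177459716797), 19.584047317504883)
link [ 0.53356279 -0.14866298  0.06      ] [ 0.54508002 -0.18674578  0.06      ] 106.82668084288059
cam [ 0.54037685 -0.16866436  0.37418952] [-0.00149329 -0.32014941 -0.94736589]
```

View pics/w1c.png

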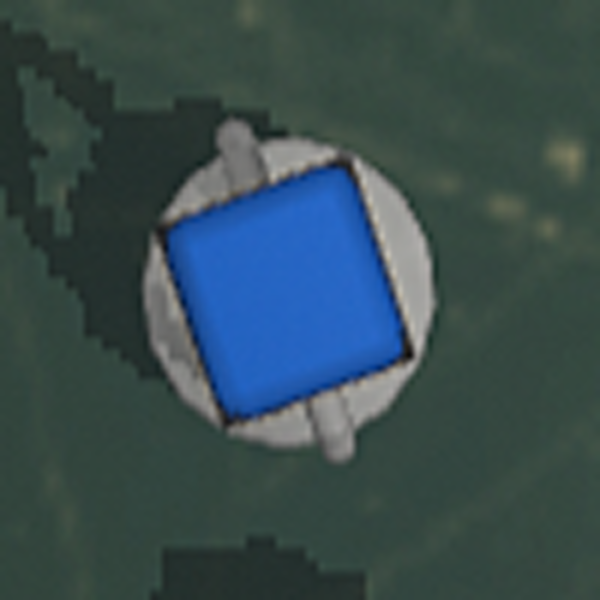

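Request:
{"method": "send_rows", "body": {
  "series": [
    [0,0,41,-0.12,50],
    [0,0,82,-0.24,50],
    [0,0,82,-0.34,50],
    [0,40,82,-0.34,50],
    [0,75,82,-0.34,50],
    [0,75,82,-0.34,50],
    [0,75,82,-0.34,50]
  ]
}}

```text
t: 1.92
tool_pos: [0.5372, -0.1693, 0.1551]
orientation: [[0.945, -0.004, -0.328], [0.328, 0.002, 0.945], [-0.004, -1.0, 0.003]]
wrist_force: [0.1, -0.6, 0.3]
gripper_width: 0.05
```

Run:
```python
from h import *
import pickle
s=snap('wrist','w2.png');st=read_state();print(st['tool_pos'],st['orientation'][:,0],st['wrist_force'])
```

```text
[ 0.53894213 -0.16997076  0.15712381] [ 9.44464187e-01  3.28614064e-01 -4.43124798e-04] [-0.50083256  0.33639674  0.49403482]
```

View pics/w2.png

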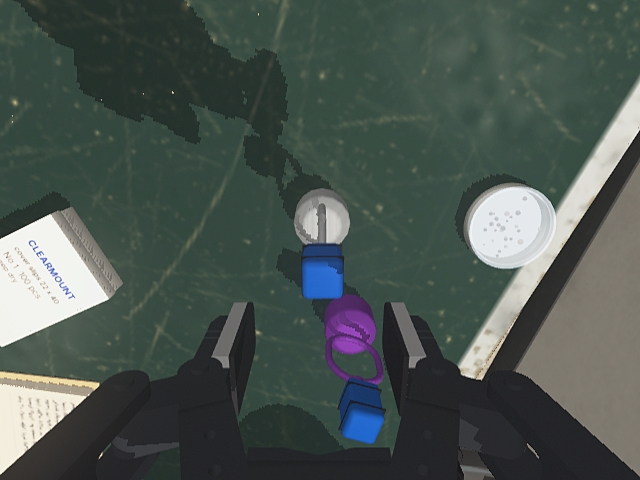

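Request:
{"method": "send_rows", "body": {
  "series": [
    [0,30,0,0,50],
    [0,62,0,0,50],
    [0,62,0,0,50],
    [0,62,0,0,12],
    [0,62,0,0,12],
    [0,62,0,0,12],
    [0,62,0,0,12],
    [0,62,0,0,12]
  ],
  "squeeze": 80
}}

```text
t: 2.63
tool_pos: [0.5412, -0.1701, 0.0974]
orientation: [[0.944, 0.004, -0.33], [0.33, -0.003, 0.944], [0.003, -1.0, -0.004]]
wrist_force: [-1.0, -1.2, 6.9]
gripper_width: 0.0186
```

Request:
{"method": "send_rows", "body": {
  "series": [
    [0,-20,0,0,12],
    [0,-50,0,0,12],
    [0,-85,0,0,12],
    [0,-120,0,0,12],
    [0,-120,0,0,12],
    [0,-120,0,0,12],
    [0,-120,0,0,12]
  ]
}}

```text
t: 3.22
tool_pos: [0.5396, -0.1688, 0.2147]
orientation: [[0.944, 0.001, -0.331], [0.331, -0.0, 0.944], [0.001, -1.0, -0.001]]
wrist_force: [-0.2, 0.2, -3.2]
gripper_width: 0.0187
```

Run:
```python
from h import *
import pickle
s=snap('wrist','w3.png');snap('side','s3.png');st=read_state();print(st['tool_pos'],st['orientation'][:,0],st['wrist_force'],st['gripper_width'])
```

```text
[ 0.53867249 -0.16841943  0.21298369] [ 0.94374067  0.3306818  -0.00175842] [-0.37132744 -0.70771524 -1.43076366] 0.018835745586694295
```

View pics/w3.png

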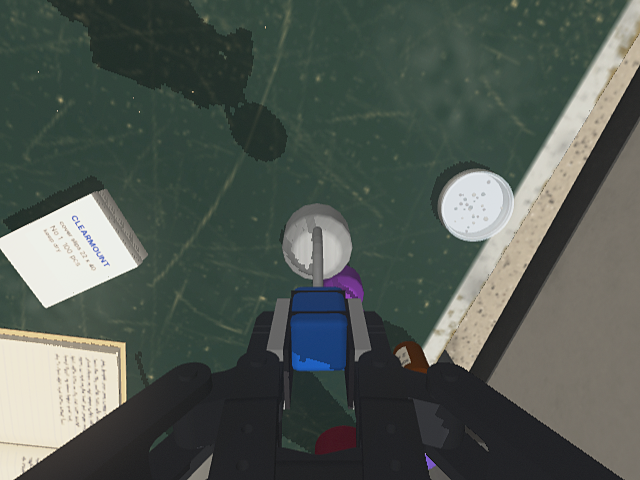

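View pics/s3.png

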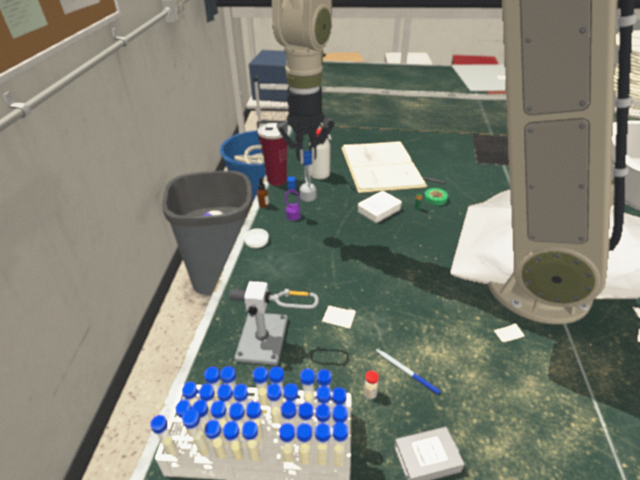

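Request:
{"method": "send_rows", "body": {
  "series": [
    [8,-8,30,0.06,12],
    [16,-8,60,0.12,12],
    [24,-8,90,0.18,12],
    [32,-8,120,0.24,12],
    [40,-8,150,0.3,12],
    [48,-8,180,0.36,12],
    [56,-8,210,0.39,12],
    [64,-8,240,0.39,12],
    [66,-8,250,0.39,12],
    [66,-8,250,0.39,12]
  ]
}}

```text
t: 4.15
tool_pos: [0.5177, 0.0913, 0.2208]
orientation: [[0.999, -0.003, 0.049], [-0.049, 0.0, 0.999], [-0.003, -1.0, 0.0]]
wrist_force: [-0.8, -0.2, -0.8]
gripper_width: 0.019
```

Request:
{"method": "send_rows", "body": {
  "series": [
    [0,0,0,0,12],
    [0,0,0,0,12]
  ]
}}

```text
t: 4.32
tool_pos: [0.5189, 0.0881, 0.2215]
orientation: [[0.999, -0.001, 0.053], [-0.053, -0.001, 0.999], [-0.001, -1.0, -0.001]]
wrist_force: [0.4, -0.9, -1.6]
gripper_width: 0.0185
```

Run:
```python
from h import *
import pickle
S={}
for n in('wrist','side','top'): S[n]=snap(n,n[0]+'4.png')
st=read_state();S['st']=st;print(st['t'],st['tool_pos'],st['orientation'][:,0],st['wrist_force'],st['gripper_width'])
pickle.dump(S,open('s4.pkl','wb'))
```

```text
4.4667 [0.5192782  0.08768814 0.22199117] [ 9.98497209e-01 -5.48009215e-02 -4.27929572e-04] [ 0.52628064  0.09485182 -1.34436925] 0.01854292391338578
```

View pics/w4.png

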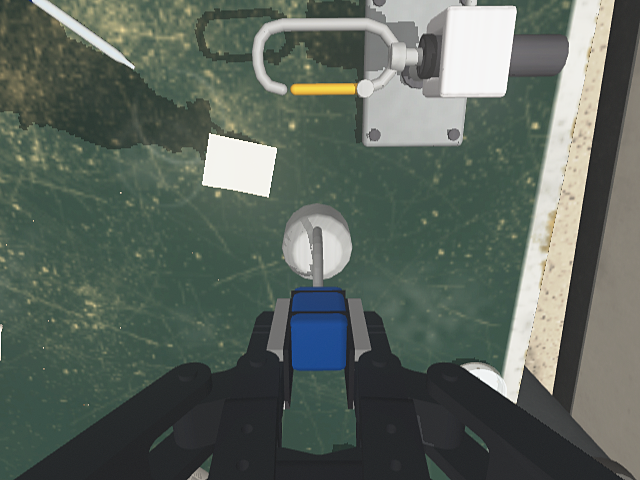

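View pics/s4.png

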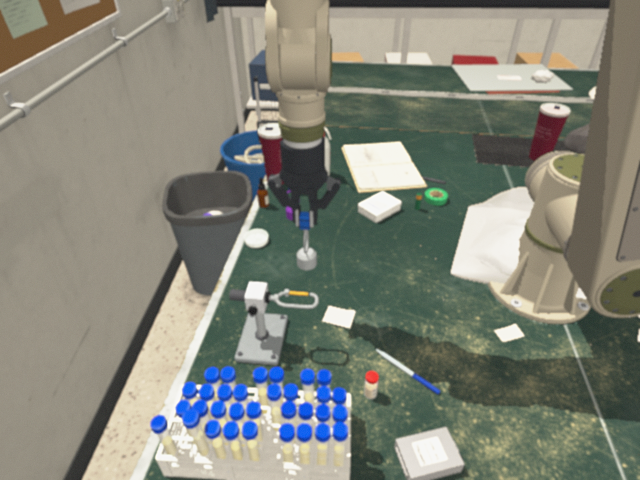

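Run:
```python
from m import *
S=pickle.load(open('s4.pkl','rb')); W=S['wrist']
cv2.imwrite('pics/w4c.png',cv2.resize(W['image'][0:110,240:440,::-1],(800,440),interpolation=cv2.INTER_CUBIC))
c,st,m=blob(W,(15,120,120),(32,255,255),(270,70,370,105)); print(c,st)
ys,xs=np.nonzero(m);p=np.stack([xs,ys],1).astype(float);u=np.linalg.svd(p-p.mean(0))[2][0]
q=(p-p.mean(0))@u
for k in(q.min(),q.max()):print(p.mean(0)+k*u,plane(W,*(p.mean(0)+k*u),.125))
```

```text
[324.04473684  88.64210526] [290  83  68  12 760]
[289.98769201  89.11661257] [0.50886885 0.17608539 0.125     ]
[357.07219856  88.18194286] [0.54601316 0.17453888 0.125     ]
```

View pics/w4c.png

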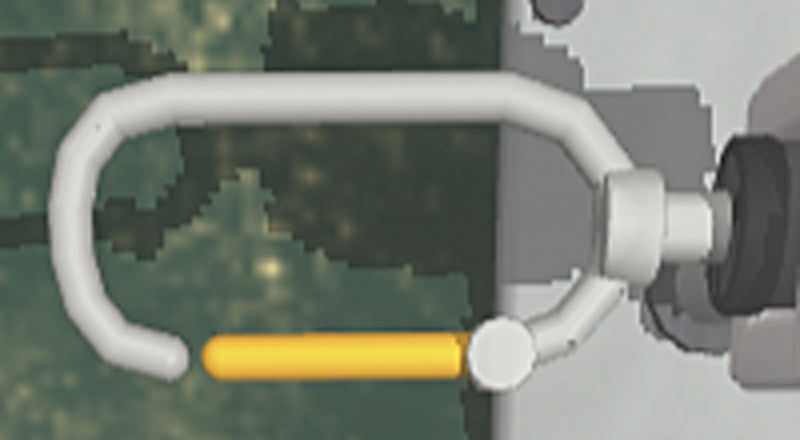

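Run:
```python
from m import *
S=pickle.load(open('s4.pkl','rb')); W=S['wrist'];T=S['top'];D=S['side']
P={k:plane(W,*uv,.125) for k,uv in dict(front=(257.75,53.75),spA=(285,24.3),spB=(365,24.6),hinge=(365,88.2),gap=(288.9,89.4),gateA=(290,89.1),gateB=(357,88.2)).items()}
for k in P: print(k,P[k].round(4))
d=P['spB']-P['spA'];print('yaw spine',np.arctan2(d[1],d[0])); d=P['hinge']-P['gap'];print('yaw gate',np.arctan2(d[1],d[0]),np.linalg.norm(d))
yaw=np.arctan2(*(P['hinge']-P['gap'])[1::-1]); ex=np.array([np.cos(yaw),np.sin(yaw)]);ey=np.array([-ex[1],ex[0]])
for k in P: print(k,((P[k]-P['front'])[:2]@ex*1000).round(1),((P[k]-P['front'])[:2]@ey*1000).round(1))
# weight: link bar & foot visible
st=S['st'];print(st['tool_pos'])
for n in ('top','side'):
    s=S[n]; 
    c,_,_=blob(s,(100,150,60),(125,255,255),(295,205,315,235) if n=='side' else (300,200,345,300)) ; print(n,c,proj(s,P['gap']),proj(s,P['front']))
```

```text
front [0.4929 0.195  0.125 ]
spA [0.5087 0.2084 0.125 ]
spB [0.551  0.2059 0.125 ]
hinge [0.5504 0.1743 0.125 ]
gap [0.5083 0.176  0.125 ]
gateA [0.5089 0.1761 0.125 ]
gateB [0.546  0.1745 0.125 ]
yaw spine -0.05813916908462042
yaw gate -0.039883110628456155 0.04217604198329256
front 0.0 0.0
spA 15.3 14.0
spB 57.6 13.3
hinge 58.3 -18.4
gap 16.1 -18.4
gateA 16.8 -18.2
gateB 53.9 -18.3
[0.5192782  0.08768814 0.22199117]Traceback (most recent call last):
  File "<stdin>", line 12, in <module>
  File "m.py", line 7, in blob
    n,l,st,c=cv2.connectedComponentsWithStats(m); i=1+np.argmax(st[1:,4]); return c[i],st[i],(l==i).astype(np.uint8)
                                                      ~~~~~~~~~^^^^^^^^^^
    return _wrapfunc(a, 'argmax', axis=axis, out=out, **kwds)
    return bound(*args, **kwds)
ValueError: attempt to get argmax of an empty sequence
```

Run:
```python
import cv2
s=cv2.imread('pics/s4.png');w=cv2.imread('pics/w4.png')
a=cv2.resize(s[190:280,270:340],(420,540),interpolation=cv2.INTER_CUBIC)
cv2.imwrite('pics/s4c.png',a)
```

```text
(no output)
```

View pics/s4c.png

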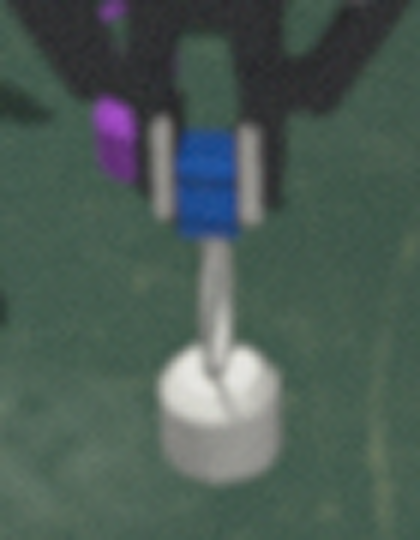

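Run:
```python
from m import *
S=pickle.load(open('s4.pkl','rb')); W=S['wrist'];st=S['st']
f,R,t=cam(W);C=-R.T@t;Rt=st['orientation'];print('cam in tool',Rt.T@(C-st['tool_pos']),'camaxes in tool',(Rt.T@R.T).round(3))
for z,uv in [(.187,(318,240)),(.187,(318,260))]:
    p=plane(W,*uv,z);print(p,Rt.T@(p-st['tool_pos']))
cv2.imwrite('pics/w4d.png',cv2.resize(W['image'][195:385,260:380,::-1],(379,600),interpolation=cv2.INTER_CUBIC))
```

```text
cam in tool [ 0.00061237 -0.14285232  0.08242219] camaxes in tool [[ 1.     0.    -0.   ]
 [ 0.    -0.321  0.947]
 [ 0.    -0.947 -0.321]]
[0.52078691 0.10832918 0.187     ] [0.00039027 0.03498341 0.02070554]
[0.52023851 0.09837826 0.187     ] [0.00038801 0.03498707 0.01073952]
```

View pics/w4d.png

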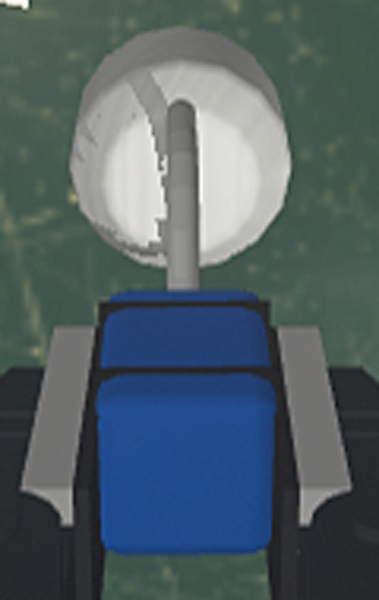

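The wrist view shows the whole hook: front bend (258,54), gap (289,89), hinge (365,88). The measured offsets of 16.1 and 58.3 mm match the 16.2 and 58 mm given. I'll lower the weight and line it up just short of contact.

Request:
{"method": "send_rows", "body": {
  "series": [
    [-4,20,0,0,12],
    [-8,42,0,0,12],
    [-12.5,62,0,0,12],
    [-12.5,62,15,0,12],
    [-12.5,62,30,0,12],
    [-12.5,62,43,0,12],
    [-12.5,62,51,0,12],
    [-12.5,62,55,0,12],
    [-12.5,62,55,0,12],
    [-12.5,62,55,0,12]
  ],
  "squeeze": 100
}}

```text
t: 5.3
tool_pos: [0.5098, 0.1443, 0.1605]
orientation: [[0.999, 0.0, 0.053], [-0.053, -0.0, 0.999], [0.0, -1.0, -0.0]]
wrist_force: [-0.1, -0.1, -1.7]
gripper_width: 0.0183
```

Run:
```python
from h import *
import pickle
S={}
for n in('wrist','side','top'): S[n]=snap(n,n[0]+'5.png')
a=[read_state()];S['st']=a[0]
st=a[0];print(st['t'],st['tool_pos'],st['orientation'][:,0],st['wrist_force'],st['gripper_width'])
pickle.dump(S,open('s5.pkl','wb'))
w=S['wrist']['image'][:,:,::-1];s=S['side']['image'][:,:,::-1];t=S['top']['image'][:,:,::-1]
o=np.zeros((600,800,3),np.uint8);o[:480,:400]=cv2.resize(w[60:300,220:420],(400,480),interpolation=2);o[:400,400:800]=cv2.resize(s[220:320,230:330],(400,400),interpolation=2)
cv2.imwrite('pics/c5.png',o)
```

```text
5.45 [0.50964939 0.14398833 0.16037943] [ 9.98564431e-01 -5.35634569e-02  1.80130531e-04] [ 0.97368271  0.883645   -2.83813796] 0.018185665060250277
```

View pics/c5.png

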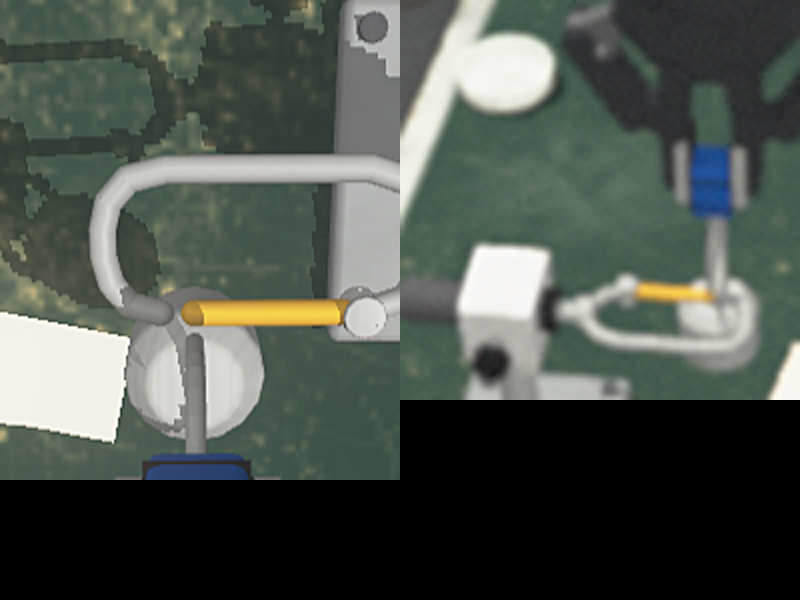

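Run:
```python
from m import *
S=pickle.load(open('s5.pkl','rb')); W=S['wrist'];st=S['st']
cv2.imwrite('pics/c5b.png',cv2.resize(W['image'][180:260,270:370,::-1],(800,640)[:2],interpolation=cv2.INTER_CUBIC)[:600])
c,s_,m=blob(W,(15,120,100),(32,255,255),(290,190,420,240));print(c,s_)
for uv in[(309.5,215.5),(s_[0],216),(318,230)]:
    p=plane(W,*uv,.125);print(uv,p,(st['orientation'].T@(p-st['tool_pos']))*1000)
```

```text
[351.71607315 215.91337825] [ 311  210   84   13 1039]
(309.5, 215.5) [0.50844688 0.17622537 0.125     ] [-2.9338892  35.36971938 32.13646419]
(np.int32(311), 216) [0.50911576 0.17595207 0.125     ] [-2.25132527 35.36991009 31.89937747]
(318, 230) [0.51194076 0.16908371 0.125     ] [ 0.93751264 35.37240142 25.19220243]
```

View pics/c5b.png

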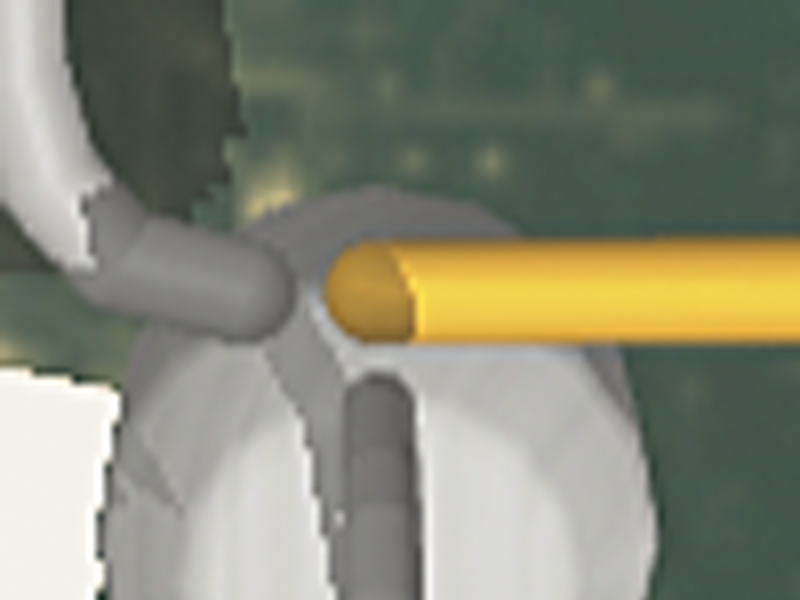

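Request:
{"method": "send_rows", "body": {
  "series": [
    [-2.5,0,0,0,12],
    [-2.5,0,2,0,12],
    [-2.5,0,4,0,12],
    [-2.5,0,5,0,12],
    [-2.5,0,5,0,12],
    [-2.5,0,5,0,12]
  ]
}}

```text
t: 5.95
tool_pos: [0.5074, 0.1497, 0.1603]
orientation: [[0.999, 0.0, 0.053], [-0.053, -0.0, 0.999], [0.0, -1.0, -0.0]]
wrist_force: [0.6, 0.6, -1.2]
gripper_width: 0.0184
```

```bash
cat > look.py <<'E'
from m import *
import sys
k=sys.argv[1]; W=snap('wrist',f'w{k}.png');st=read_state()
cv2.imwrite(f'pics/c{k}.png',cv2.resize(W['image'][150:290,250:430,::-1],(720,560),interpolation=cv2.INTER_CUBIC))
print(st['t'],st['tool_pos'].round(4),st['wrist_force'].round(2),st['ft_torque'].round(3))
E
python3 look.py 6
```

```text
6.0 [0.5074 0.1496 0.1603] [-0.23 -0.49 -1.6 ] [0.021 0.006 0.014]
```

View pics/c6.png

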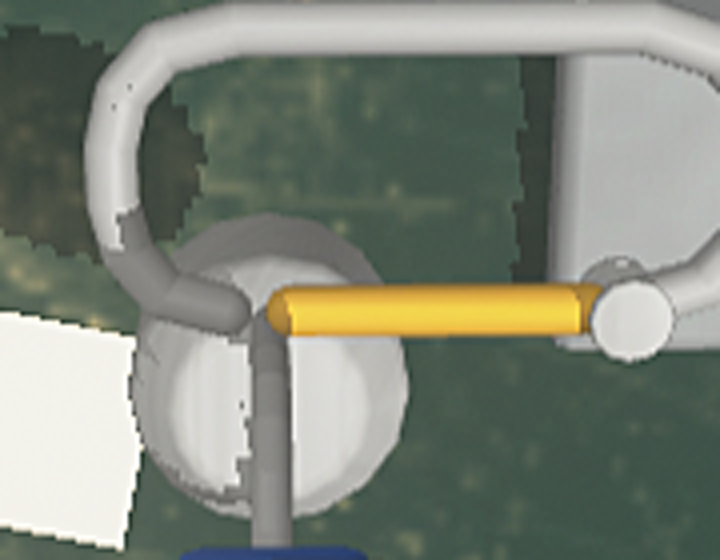

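Request:
{"method": "send_rows", "body": {
  "series": [
    [0,0,1.5,0,12],
    [0,0,3,0,12],
    [0,0,4.5,0,12],
    [0,0,6,0,12],
    [0,0,6,0,12]
  ]
}}

```text
t: 6.42
tool_pos: [0.5075, 0.1551, 0.1601]
orientation: [[0.999, -0.0, 0.053], [-0.053, -0.001, 0.999], [-0.0, -1.0, -0.001]]
wrist_force: [0.4, -1.7, -1.0]
gripper_width: 0.0181
```

```bash
python3 look.py 7
```

```text
6.4667 [0.5077 0.1554 0.1602] [ 0.32 -2.03 -1.87] [-0.564  0.072  0.07 ]
```

View pics/c7.png

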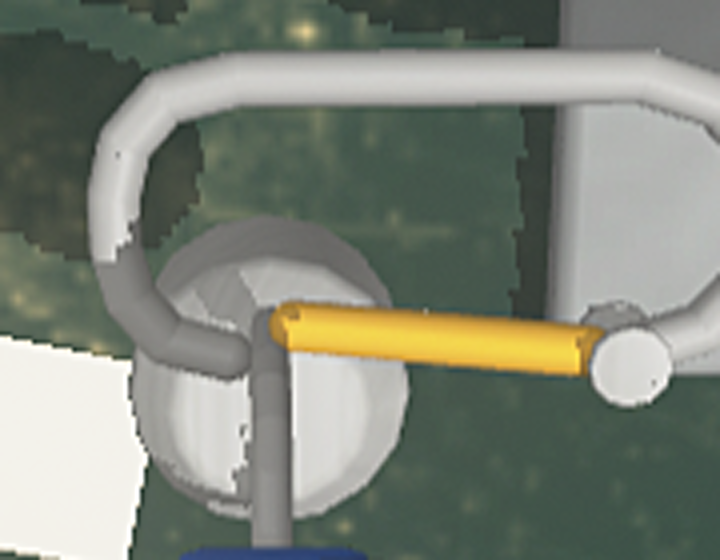

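Request:
{"method": "send_rows", "body": {
  "series": [
    [0,0,1.5,0,12],
    [0,0,3,0,12],
    [0,0,4.5,0,12],
    [0,0,6,0,12],
    [0,0,6,0,12]
  ]
}}

```text
t: 6.88
tool_pos: [0.5083, 0.1624, 0.1604]
orientation: [[0.999, 0.001, 0.052], [-0.052, 0.001, 0.999], [0.001, -1.0, 0.001]]
wrist_force: [0.8, -1.3, -2.2]
gripper_width: 0.0179
```

```bash
python3 look.py 8
```

```text
6.9333 [0.5083 0.1622 0.1604] [ 0.14 -0.16 -1.03] [ 0.027 -0.017  0.03 ]
```

View pics/c8.png

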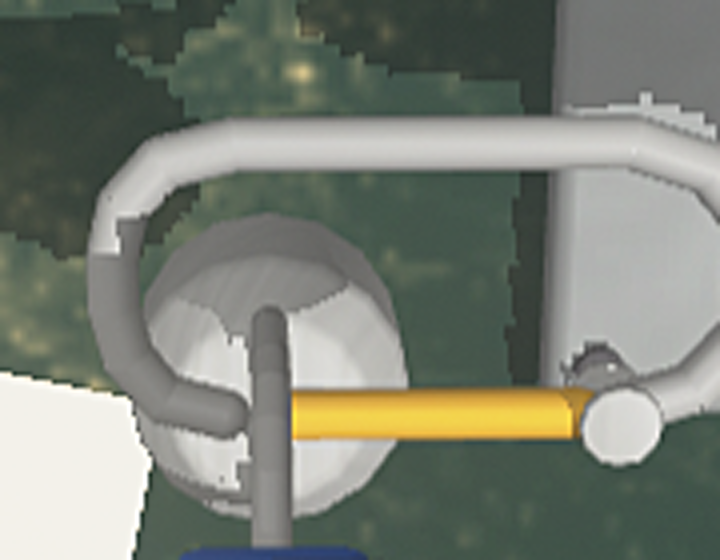

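The gate has snapped shut behind the bar, with the link inside. Next I'll centre it on the front bend and approach for the tug.

Request:
{"method": "send_rows", "body": {
  "series": [
    [0,0,3,0,12],
    [0,0,6,0,12],
    [0,0,10,0,12],
    [0,0,10,0,12],
    [0,0,10,0,12],
    [-3,0,10,0,12],
    [-6,0,10,0,12],
    [-9,0,10,0,12],
    [-9,0,10,0,12]
  ]
}}

```text
t: 7.68
tool_pos: [0.4986, 0.172, 0.1602]
orientation: [[0.999, -0.001, 0.053], [-0.053, -0.0, 0.999], [-0.001, -1.0, -0.0]]
wrist_force: [-0.2, -0.4, -1.5]
gripper_width: 0.0182
```

```bash
python3 look.py 9
```

```text
7.7333 [0.499  0.172  0.1603] [ 0.21 -0.41 -2.02] [-0.06   0.029  0.014]
```

View pics/c9.png

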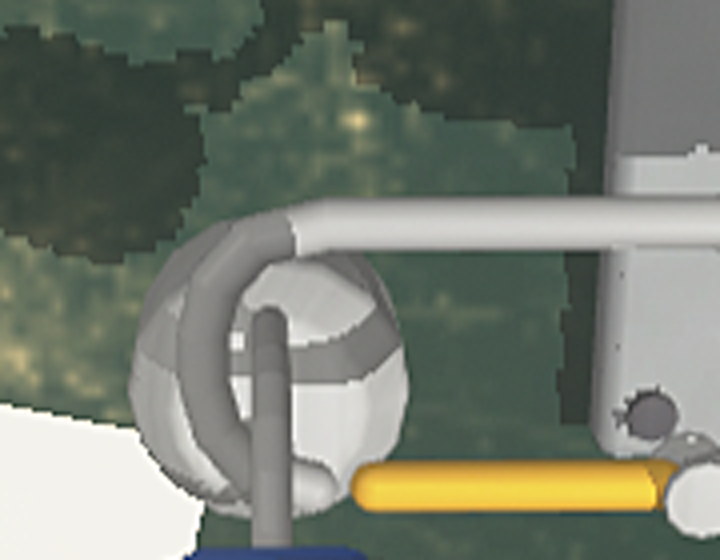

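Request:
{"method": "send_rows", "body": {
  "series": [
    [-1.5,0,0,0,12],
    [-3,0,0,0,12],
    [-4.5,0,0,0,12],
    [-6,0,0,0,12],
    [-7,0,0,0,12],
    [-8,0,0,0,12],
    [-8,0,0,0,12]
  ],
  "squeeze": 120
}}

```text
t: 8.32
tool_pos: [0.4924, 0.1724, 0.1605]
orientation: [[0.999, 0.002, 0.053], [-0.053, -0.0, 0.999], [0.002, -1.0, -0.0]]
wrist_force: [3.5, -0.7, -2.8]
gripper_width: 0.0175
```

```bash
python3 look.py 10
```

```text
8.3667 [0.4924 0.1724 0.1605] [ 3.32  0.18 -2.57] [-0.166 -0.863 -0.062]
```

View pics/c10.png

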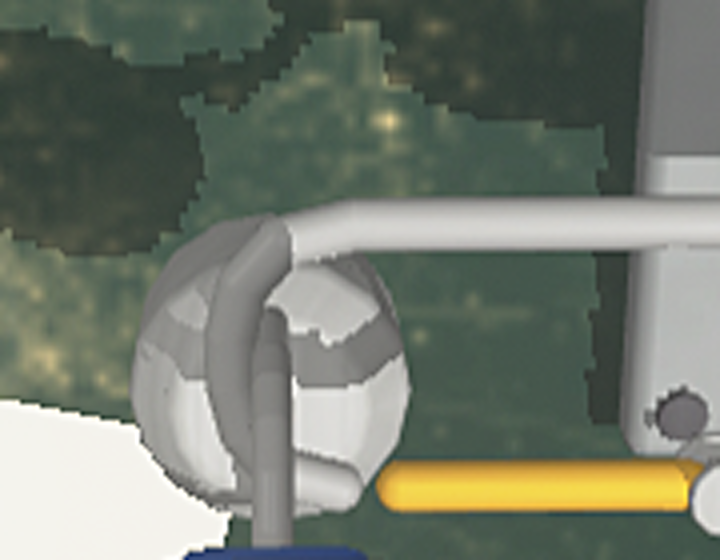

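Request:
{"method": "send_rows", "body": {
  "series": [
    [-1,0,0,0,12],
    [-2,0,0,0,12],
    [-3,0,0,0,12],
    [-4,0,0,0,12],
    [-5,0,0,0,12],
    [-5,0,0,0,12],
    [-5,0,0,0,12]
  ]
}}

```text
t: 8.95
tool_pos: [0.4886, 0.1726, 0.1608]
orientation: [[0.999, 0.004, 0.054], [-0.054, -0.0, 0.999], [0.004, -1.0, -0.0]]
wrist_force: [8.0, -2.1, -3.6]
gripper_width: 0.0178
```

```bash
python3 look.py 11
```

```text
9.0 [0.4886 0.1727 0.1608] [ 7.66 -1.2  -3.94] [-0.235 -1.867 -0.093]
```

View pics/c11.png

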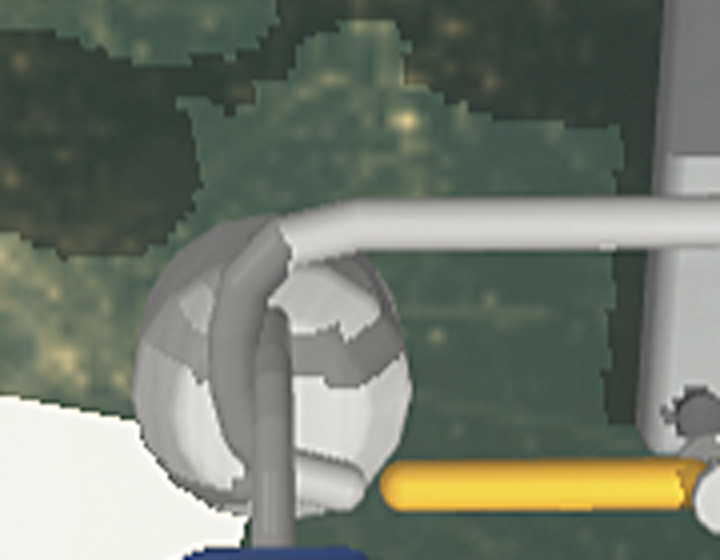

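Run:
```python
from m import *
W=viewer.snapshot('wrist');print(plane(W,345.5,271.8,.125))
```

```text
[0.50293054 0.17554937 0.125     ]
```

Request:
{"method": "send_rows", "body": {
  "series": [
    [2,0,0,0,12],
    [4,0,0,0,12],
    [6,0,0,0,12],
    [9,0,1,0,12],
    [12,0,2,0,12],
    [15,0,4,0,12],
    [15,0,4,0,12],
    [15,0,4,0,12]
  ]
}}

```text
t: 9.72
tool_pos: [0.5012, 0.1761, 0.1599]
orientation: [[0.999, -0.002, 0.053], [-0.053, -0.0, 0.999], [-0.002, -1.0, -0.0]]
wrist_force: [0.4, 0.6, -1.9]
gripper_width: 0.0178
```

```bash
python3 look.py 12
```

```text
9.7667 [0.5011 0.176  0.16  ] [-0.07 -0.08 -1.57] [-0.024 -0.017  0.04 ]
```

View pics/c12.png

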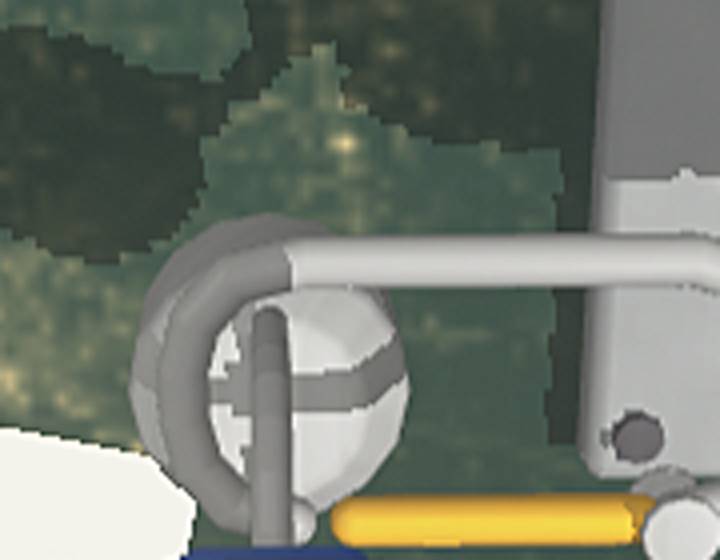

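Request:
{"method": "send_rows", "body": {
  "series": [
    [0,3,0,0,12],
    [0,6,0,0,12],
    [0,9,0,0,12],
    [0,12,0,0,12],
    [0,14,0,0,12],
    [0,16,0,0,12],
    [0,17,0,0,12],
    [0,17,0,0,12]
  ]
}}

```text
t: 10.43
tool_pos: [0.5021, 0.1759, 0.1437]
orientation: [[0.999, 0.001, 0.053], [-0.053, -0.0, 0.999], [0.001, -1.0, -0.0]]
wrist_force: [0.3, -0.7, 2.3]
gripper_width: 0.0175
```

```bash
python3 look.py 13
python3 - <<'E'
from m import *
s=snap('side','s13.png');cv2.imwrite('pics/s13c.png',cv2.resize(s['image'][220:350,230:360,::-1],(590,590),interpolation=2))
E
```

```text
10.4833 [0.502  0.1759 0.1437] [ 0.01 -0.78  1.27] [-0.093  0.121 -0.005]
```

View pics/s13c.png

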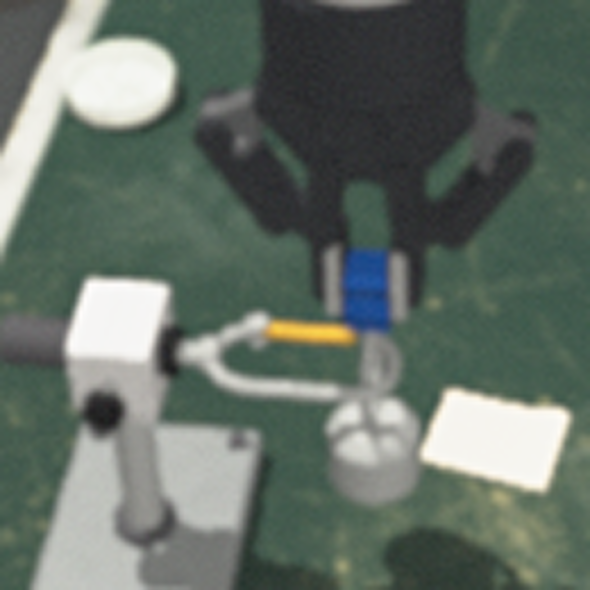

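Request:
{"method": "send_rows", "body": {
  "series": [
    [0,-0.5,0,0,12],
    [0,-0.5,0,0,12],
    [0,-0.5,0,0,18],
    [0,-0.5,0,0,20],
    [0,-0.5,0,0,24],
    [0,-0.5,0,0,30],
    [0,-0.5,0,0,40],
    [0,-0.5,0,0,45]
  ],
  "squeeze": 20
}}

```text
t: 11.2
tool_pos: [0.5018, 0.176, 0.1437]
orientation: [[0.999, 0.0, 0.053], [-0.053, -0.0, 0.999], [0.0, -1.0, -0.0]]
wrist_force: [0.3, -0.2, 0.7]
gripper_width: 0.0447
```

```bash
python3 look.py 14
python3 - <<'E'
from m import *
s=snap('side','s14.png');cv2.imwrite('pics/s14c.png',cv2.resize(s['image'][220:350,230:360,::-1],(590,590),interpolation=2))
E
```

```text
11.25 [0.5018 0.1759 0.1437] [0.28 0.15 0.16] [ 0.016 -0.04  -0.   ]
```

View pics/s14c.png

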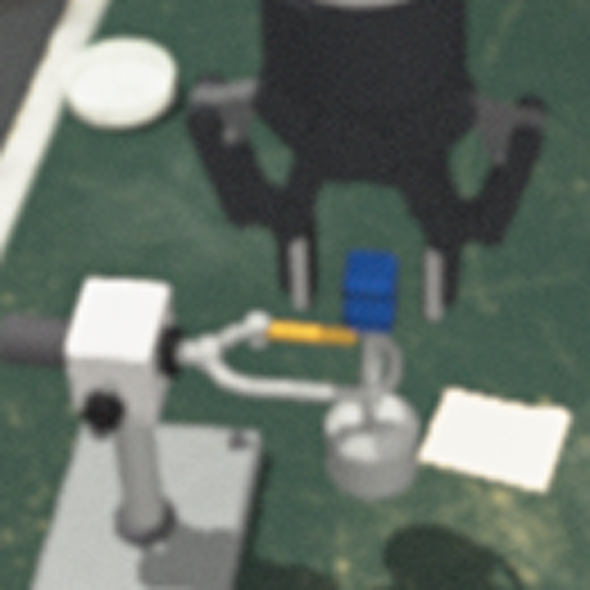

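View pics/w14.png

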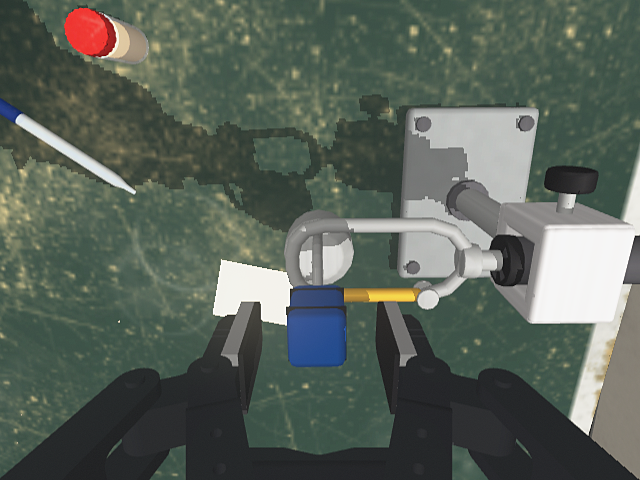

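Released, and it hangs. I'll withdraw straight up and let any swing settle.

Request:
{"method": "send_rows", "body": {
  "series": [
    [0,-10,0,0,45],
    [0,-25,0,0,45],
    [0,-45,0,0,45],
    [0,-70,0,0,45],
    [0,-90,0,0,45],
    [0,-90,0,0,45],
    [0,-90,0,0,45],
    [0,-90,0,0,45],
    [0,-90,0,0,45],
    [0,-90,0,0,45]
  ]
}}

```text
t: 12.13
tool_pos: [0.501, 0.1758, 0.2327]
orientation: [[0.999, -0.002, 0.053], [-0.053, -0.0, 0.999], [-0.002, -1.0, -0.001]]
wrist_force: [-0.9, 0.5, -0.3]
gripper_width: 0.0449
```

Request:
{"method": "send_rows", "body": {
  "series": [
    [0,0,0,0,45],
    [0,0,0,0,45],
    [0,0,0,0,45],
    [0,0,0,0,45],
    [0,0,0,0,45],
    [0,0,0,0,45],
    [0,0,0,0,45],
    [0,0,0,0,45],
    [0,0,0,0,45],
    [0,0,0,0,45]
  ]
}}

```text
t: 12.97
tool_pos: [0.5017, 0.1759, 0.2338]
orientation: [[0.999, 0.0, 0.053], [-0.053, -0.0, 0.999], [0.0, -1.0, -0.0]]
wrist_force: [0.0, -0.1, 0.1]
gripper_width: 0.0451
```

```bash
python3 look.py 15
python3 - <<'E'
from m import *
s=snap('side','s15.png')
T=snap('top','t15.png')
a=snap('wrist','w15b.png')
B=((100,150,60),(125,255,255))
b1,_,_=blob(s,*B,(295,265,325,300)); 
print(b1,'side')
o=np.zeros((600,800,3),np.uint8);o[:480,:640]=a['image'][:,:,::-1]
o=a['image'][:,:,::-1].copy(); cv2.imwrite('pics/w15.png',o)
cv2.imwrite('pics/s15c.png',cv2.resize(s['image'][220:350,230:360,::-1],(590,590),interpolation=2))
w=cv2.imread('pics/c15.png')
S0=cv2.imread('pics/w15.png')
bw,_,m=blob(a,(100,150,60),(125,255,255),(250,200,400,470));print('wrist',bw,'tri',tri(s,b1,a,bw))
E
```

```text
13.0167 [0.5018 0.1759 0.2338] [-0.63 -1.48 -0.1 ] [-0.013  0.049 -0.042]
[310.92432432 282.95135135] side
wrist [318.3365984 248.809439 ] tri (array([0.5018866 , 0.17425032, 0.15236729]), np.float64(0.0015699202246666326))
```

View pics/s15c.png

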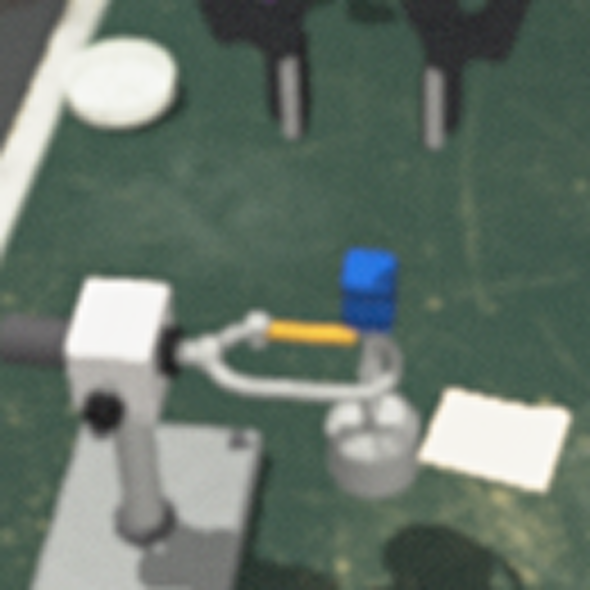

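View pics/w15.png

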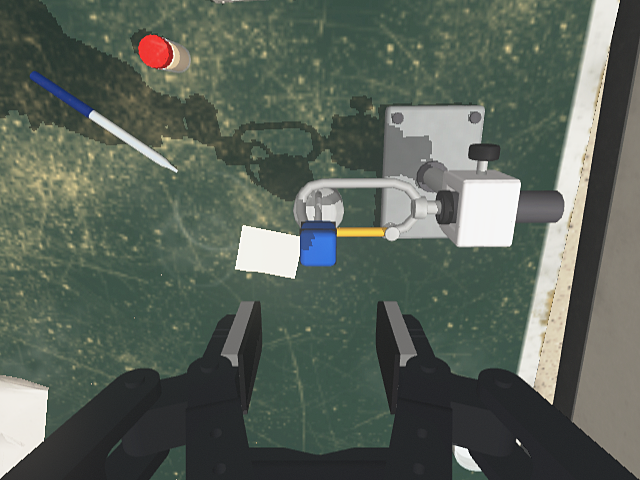

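View pics/t15.png

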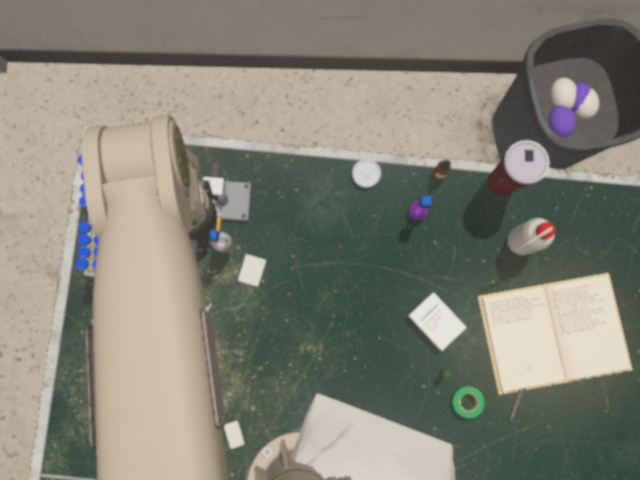

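```bash
python3 -c "
from rig import workorder
print(workorder.finish_job())"
```

```text
the job is handed in; nothing more can be done
None
```

The check weight now hangs from the snap hook by its link and has been let go. I handed the job in at about t = 13 s; no verdict is reported.

- **Entry:** I took the steel weight by its blue block and pressed its link bar in about 1 mm behind the gap. I read about 2 N at the wrist while the gate was partly open. The gate then snapped shut behind the bar.
- **Tug:** I pulled toward the front bend to about 7.8 N. The gate tip had moved about 6 mm in the wrist picture, and the gate stayed shut. After easing off, I lowered the weight onto the nose, released it and withdrew straight up.
- **Last checks:**
  - The block centre triangulates to z ≈ 152 mm, which puts the centre of the hole at about 104 mm.
  - The weight looks upright and still, with the gate shut and the fingers about 80 mm above the block.
  - The bystanders look unmoved in the last top and wrist pictures.
- **Disagreements:**
  - **Tug travel:** the gate-tip picture gave about 6 mm of stem travel, while the force implies about 6.5 mm.
  - **Stand angle:** the estimates ran from −0.04 to −0.06 rad, and I used −0.05.
  - **Sideways offset:** the first alignment put the link about 3.7 mm behind the gap, and I corrected it by sight before pressing.

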